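# Draw the key-well plug with the puller rod

## Task

Take the puller rod from its holder, put its foot into the slot of the stone plug in the plinth, turn it clockwise (seen from above) until it is locked, without forcing it, and draw the plug straight up out of its well with it. Then stand the plug gently and upright in the black catchall and let go, leaving the rod standing in the plug. Do not disturb the other things on the slab.

Things in the scene. Friction and masses are not known exactly. Their poses are not given: they have to be found in the camera images.
- rod_grip (a point): Puller rod, loose, 104 mm long, 0.15 kg, upright in the wooden holder. This point: centre of its red handle (30 mm along x, 16 mm along y, 44 mm high), 82 mm above the rod's lower end; z points up the rod. Hold it across the 16 mm. Below are a 9 mm steel shaft, a brass shoulder disc and a steel cross-foot.
- rod_tip (a point): centre of the underside of the rod's foot; axes as rod_grip. The cross-foot lies along x, in line with the broad side of the handle: 32 x 8 mm, 4 mm high, with a 2 mm high nose of 29 x 5.5 mm under it (6 mm in all). The shoulder disc, 34 mm across, has its underside 13.5 mm above this point.
- holder: fixed dark wooden block 70 x 70 x 40 mm with a pocket 36 x 12 mm, 24 mm deep, in its top; the rod's foot hangs in it and the rod's shoulder rests on the block's top. Lift the rod straight up. Origin at the centre of the block's underside.
- plinth: fixed travertine plinth 130 x 130 x 60 mm with a square 67 mm well in its top; origin at the centre of its underside. The plug rests on a seat 26 mm above the origin, flush with the plinth's top. Sprung rubber pads in the well drag on the plug, so it takes some 7 to 12 N in all to draw it the first 25 mm.
- plug: loose stone plug 64 x 64 x 34 mm, about 0.42 kg, origin at the centre of its underside, z up. In its face a round steel insert, 52 mm across with a brass rim, has a straight slot 36 x 12 mm. The slot's direction is not given by this pose: it lies anywhere within 0.70 rad either way of the plug's x axis, to be seen or felt for.
- plug_top (a point): centre of the plug's face and slot, 34 mm above plug. The slot goes through a 6 mm face into an undercut 9 mm high. With its shoulder on or just above the face the rod turns 70 degrees clockwise (from above) from the slot to a hard stop, its foot then 1.5 mm under the face and able to carry the plug. Over 40 N between rod and plug, down or against the stop, does damage.
- catchall: fixed square black ceramic tray 130 x 130 mm, 20 mm high, walls 6 mm, floor 6 mm thick, origin at the centre of its underside
- trinket: stainless press-button trinket box 90 x 70 x 42 mm, loose, bystander; origin under its centre
- diffuser: frosted glass diffuser jar with stopper, 68 mm across, 104 mm high, loose, bystander; origin under its centre
- remote: white garage remote 62 x 36 x 13 mm, loose, bystander; origin under its centre
- shoehorn: wooden shoehorn about 205 mm long along its x, 36 mm wide, 9 mm high, loose, bystander; origin on its underside near the middle
Not all that is in view belongs to the job. Several things have the shape of the catchall; the one meant has the colours described above.

How it is judged:
On the way, in this order (a step that is already met when the one before it is completed fails the run):
1. the rod's foot is in the plug: its underside at least 12 mm below the plug's face and within 4 mm of its centre (z of rod_tip in the frame of plug below 0.022 m and horizontal distance between rod_tip and plug_top below 0.004 m), for 0.1 s.
2. the plug is drawn straight out: its underside above the plinth's top, within 15 mm of the well's axis, tilted less than 0.15 rad (z of plug in the frame of plinth above 0.062 m and horizontal distance between plug and plinth below 0.015 m and angle between plug's own z axis and vertical below 0.15 rad), for 0.1 s.
At the end, for the whole second after the job is handed in: The plug stands at rest on the catchall's floor (within 3 mm in height, within 40 mm of the tray's centre, tilted less than 0.06 rad), with the rod still standing in it (foot at least 8 mm below the face, within 8 mm of its centre, tilted less than 0.3 rad) (z of plug in the frame of catchall between 0.003 and 0.009 m and horizontal distance between plug and catchall below 0.04 m and angle between plug's own z axis and vertical below 0.06 rad and linear speed of plug below 0.02 m/s and z of rod_tip in the frame of plug below 0.026 m and horizontal distance between rod_tip and plug_top below 0.008 m and angle between rod_tip's own z axis and vertical below 0.3 rad); the robot touches nothing.
It fails at once if rod and plug are forced against each other (over 40 N) (contact force between rod and plug above 40 N).
It fails at once if the plug is knocked down into the catchall (over 25 N) (contact force between plug and catchall above 25 N).
It fails at once if the fingers take hold of the plug itself (contact force between the fingers and plug above 2 N).
It fails at once if the plug is tipped over (0.4 rad) (angle between plug's own z axis and vertical above 0.4 rad).
It fails at once if a bystander is moved more than 20 mm (distance of any of trinket, diffuser, remote, shoehorn from where it was at the start of the episode above 0.02 m).
It also fails if it takes over 72 s, if anything falls off the work surface, if the arm or the gripper's body presses on something with over 40 N, if the wrist force passes 120 N, or if a joint passes its speed limit or range.

## Robot

A 6-joint arm with a two-finger parallel gripper is mounted at the origin on the work surface. World frame = base frame: x ahead of the robot, y to its left, z up, the work surface at z = 0. Lengths are in m, angles in rad, forces in N, time in s.
With the tool pointing down it reaches from about 0.35 to 0.775 m from the base axis. Payload 7.3 kg.
Tool frame: the origin (TCP) lies between the finger pads; the fingertips stand 17 mm ahead of it and the grasp point (between the pads) lies 2 mm behind it; z points along the fingers, y is the direction in which the jaws open and shut (so a half turn about z gives the same grasp; the last joint's range is limited). The gripper opens to 92 mm and grips with 3 to 60 N. Pads are 19 mm wide; open, the fingers measure 130 mm over their backs; the gripper's body (75 mm by 190 mm) begins 47 mm behind the grasp point.
Start: joints at [-1.334, 0.342, 1.524, -0, 1.275, -0.146], TCP at [0.196, -0.487, 0.219] pointing down, gripper open.
Joint ranges: [-2.53, 2.53], [-0.77, 2.02], [0.04, 2.7], [-1, 4.14], [0.28, 2.66], [-3.11, 3.11]. Speed limits (rad/s): [2.57, 2.57, 3.14, 3.14, 3.14, 3.14].

## Interface

Orientations are given as [roll, pitch, yaw] about the fixed x, y, z axes, in that order (R = Rz(yaw) Ry(pitch) Rx(roll)).
In Python, from cell import sensors, vision, hand_in gives the robot as it stands.
- The arm moves only by the tool step_arm, never from a script. Its argument "series" is a list of rows, each a list of 5 numbers: the opening, from 0 (shut) to 1 (fully open), then the shift along the world's x, y, z each as a share of 25 mm, from -1 to 1, then the turn about the world's z as a share of 0.08 rad, from -1 to 1. A call has 1 to 12 rows; each row shifts and turns the commanded pose from where the row before left it; what a row does not reach is not made up. A row lasts 1/10 s, in which the tool goes at most 50 mm and 8.59 degrees, less where a joint would pass 70% of its speed; a pose out of reach is approached as far as the arm can. A call with a number of a shift or a turn outside -1 to 1 is refused whole. A call with a gripper value outside its range is refused whole. The fingers move at their own pace and stop on an object; "squeeze" is the grip in N (left out, the last holds). Time passes only in rows, so rows that do not move let the fingers close. It gives the time, the measured TCP pose, the force and the opening at its end, in the units of the state.
- sensors.observe(): the state, without advancing time (a new reading comes with each control period).
- vision.read_camera(name): name is "scene" or "top" or "wrist"; returns a dict with "pixels" (384x512x3 uint8, blue, green, red), "range_z" (384x512 float32, m along the optical axis (not along the pixel's ray), 0 where there is no reading), "camera_matrix" (3x3 intrinsics, pixels), "pose" (4x4, takes a point from camera to world coordinates). Camera axes: x right, y down, z forward; pixel columns grow to the right and rows downward; lengths in m; the calibration is good to about 2 mm. A picture is of the moment at which its call begins.
- hand_in(): hands the job in, once; it reports no verdict.
The state is a dict: "time": time; "qpos": joint angles; "qvel": joint speeds; "joint_efforts": joint torques, N m; "tool_pos": TCP position; "tool_rot": TCP orientation; "contact_force": force on the tool from outside, world axes, zero at the start; "torque": the same for the moment, N m; "opening": finger opening in m.
Only numpy, scipy, OpenCV 4.12 (cv2) and the standard library are available. Lean on these libraries where they do the work, as an engineer would, in place of code of your own. Each camera call takes 0.05 s, during which the arm holds its last target.

## Working session

There is one attempt and no reset: what is moved stays moved. The work goes in short steps, Python scripts to look and compute and a tool call to move; the robot and the scene stay as the last step left them, time stands still between calls to the robot, and variables do not carry over. Pictures are saved under pics/ and viewed, and the job is handed in when it is done.

Besides the shell and the picture viewer there is one more tool, called after "Request:" as name(argument=value, ...), one argument or row to a line, values as JSON. step_arm: Moves the arm, as the interface text tells. Its arguments: {"type":"object","properties":{"series":{"type":"array","items":{"type":"array","items":{"type":"number","minimum":-1,"maximum":1}}},"squeeze":{"type":"number"}},"required":["series"]}

```bash
ls; mkdir -p pics; cat > h.py <<'E'
import numpy as np, cv2
from cell import sensors, vision, hand_in
def grab(n,fn):
    d=vision.read_camera(n); cv2.imwrite('pics/'+fn+'.png',d['pixels']); np.savez('pics/'+fn+'.npz',**d); return d
def load(fn): return dict(np.load('pics/'+fn+'.npz'))
def onplane(d,u,v,z):
    K=d['camera_matrix'];T=d['pose']; r=T[:3,:3]@np.linalg.inv(K)@np.array([u,v,1.]); o=T[:3,3]
    return o+r*(z-o[2])/r[2]
def pt(d,u,v):
    K=d['camera_matrix'];T=d['pose'];z=d['range_z'][int(v),int(u)]
    return T[:3,:3]@(np.linalg.inv(K)@np.array([u,v,1.])*z)+T[:3,3]
def cloud(d):
    K=d['camera_matrix'];T=d['pose'];h,w=d['range_z'].shape
    u,v=np.meshgrid(np.arange(w),np.arange(h))
    r=np.stack([u,v,np.ones_like(u)],-1)@np.linalg.inv(K).T*d['range_z'][...,None]
    return r@T[:3,:3].T+T[:3,3]
E
python3 - <<'E'
from h import *
for n in ['scene','top','wrist']:
    d=grab(n,n+'0'); print(n,d['pose'].round(3).tolist(),d['camera_matrix'][0,0])
s=sensors.observe(); print(s)
E
```

```text
pics
scene [[-0.793, 0.515, -0.325, 0.959], [0.609, 0.664, -0.435, 0.532], [-0.009, -0.543, -0.84, 0.988], [0.0, 0.0, 0.0, 1.0]] 420.9672464540045
top [[-0.002, -0.998, 0.067, 0.543], [-1.0, 0.001, -0.015, 0.091], [0.015, -0.067, -0.998, 1.083], [0.0, 0.0, 0.0, 1.0]] 395.42720563462353
wrist [[0.374, -0.884, -0.282, 0.272], [-0.928, -0.357, -0.112, -0.457], [-0.001, 0.303, -0.953, 0.384], [0.0, 0.0, 0.0, 1.0]] 280.46586234216784
{'time': 0.15, 'qpos': array([-1.33398238e+00,  3.42558267e-01,  1.52480206e+00, -6.43283229e-06,
        1.27541203e+00, -1.46039537e-01]), 'qvel': array([-0.00134489, -0.00048469, -0.00213557, -0.00096011,  0.00142236,
       -0.00074276]), 'joint_efforts': array([ 1.43938003e-03, -4.31470084e+01, -2.44352067e+01,  7.17679644e-02,
        5.38088637e-02, -8.55852613e-05]), 'tool_pos': array([ 0.19604695, -0.48667563,  0.21800535]), 'tool_rot': array([-3.14042461e+00, -1.65585329e-04,  3.82855264e-01]), 'contact_force': array([-0.69026159,  0.45607637, -1.43106222]), 'torque': array([0.01246942, 0.02579373, 0.01305871]), 'opening': 0.09163035757169645}
```

View pics/scene0.png

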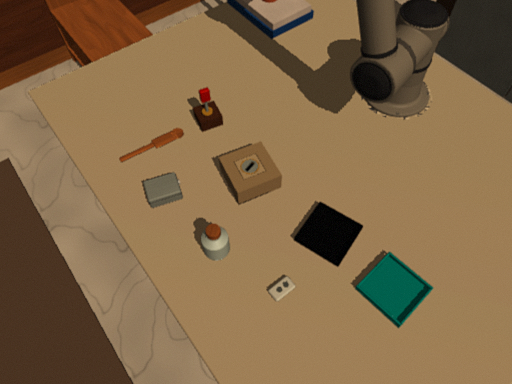

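View pics/top0.png

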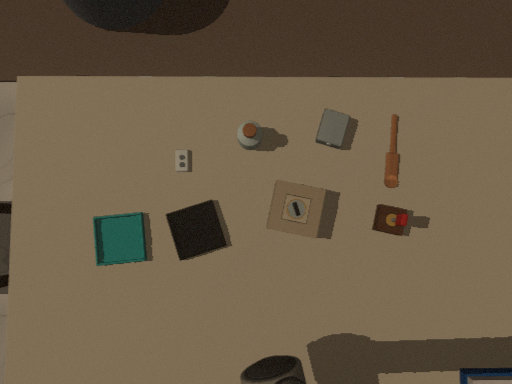

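View pics/wrist0.png

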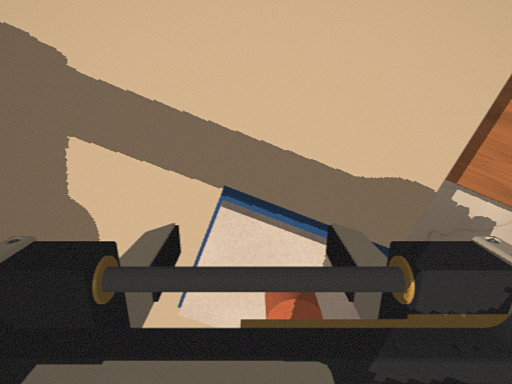

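The scene and top views show the rod's red handle at top (400,219), the plinth at (297,209) with its slot at (296,208), the black tray at (196,230), and a teal decoy at (120,238). Next I'll measure these.

```bash
python3 - <<'E'
from h import *
for n in ['top0','scene0']:
    d=load(n); P=cloud(d); im=d['pixels'].astype(int); b,g,r=im[...,0],im[...,1],im[...,2]
    print(n)
    red=(r>120)&(g<50)&(b<60)
    Q=P[red]; print('red',red.sum(),Q[:,2].max() if len(Q) else 0)
    q=Q[Q[:,2]>0.085]; 
    if len(q):
        ztop=np.median(q[q[:,2]>q[:,2].max()-.01][:,2]); t=Q[np.abs(Q[:,2]-ztop)<.006]
        print('top z',ztop,len(t)); print(cv2.minAreaRect((t[:,:2]*1000).astype(np.float32)))
    # heights segments
    m=(P[...,2]>0.052)&(P[...,2]<0.07)&(P[...,0]>.3)&(P[...,0]<.8)&(np.abs(P[...,1])<.25)
    k,l,st,c=cv2.connectedComponentsWithStats(m.astype(np.uint8))
    for i in range(1,k):
        if st[i,4]>300:
            p=P[l==i]; print('h60',st[i,:],c[i],np.median(p[:,2]),cv2.minAreaRect((p[:,:2]*1000).astype(np.float32)))
    dark=((r<30)&(g<30)&(b<30)&(P[...,0]>.35)&(P[...,0]<.8)&(P[...,1]>.1)&(P[...,2]>-.01)&(P[...,2]<.04)).astype(np.uint8)
    k,l,st,c=cv2.connectedComponentsWithStats(dark)
    for i in range(1,k):
        if st[i,4]>300:
            p=P[l==i]; print('blk',c[i],np.percentile(p[:,2],[5,50,95]),cv2.minAreaRect((p[:,:2]*1000).astype(np.float32)))
    m=((P[...,2]>0.03)&(P[...,2]<0.05)&(P[...,1]<-.1)&(P[...,1]>-.45)&(P[...,0]>.3)&(P[...,0]<.7)).astype(np.uint8)
    k,l,st,c=cv2.connectedComponentsWithStats(m)
    for i in range(1,k):
        if st[i,4]>150:
            p=P[l==i]; print('h40',c[i],np.percentile(p[:,2],[5,50,95]),cv2.minAreaRect((p[:,:2]*1000).astype(np.float32)))
d=load('top0');x=d['pixels']
a=cv2.resize(x[170:250,355:435],None,fx=7,fy=7,interpolation=cv2.INTER_CUBIC)[:,:400]
b=cv2.resize(x[175:245,260:330],None,fx=8,fy=8,interpolation=cv2.INTER_CUBIC)[:,:400]
cv2.imwrite('pics/crop.png',np.hstack([a[:560,:400],b[:560]]))
E
```

```text
top0
red 24 0.13445053002517193
top z 0.1302692310361856 24
((548.1404418945312, -269.0101013183594), (6.659600734710693, 21.880693435668945), 67.14603424072266)
h60 [ 267  179   59   60 2427] [295.64235682 208.49196539] 0.06104119549147602 ((576.0437622070312, -17.259048461914062), (130.71434020996094, 129.9732208251953), 78.2583999633789)
blk [194.60816619 230.98638968] [0.00420806 0.00778649 0.02131468] ((520.8990478515625, 246.2193603515625), (126.04364776611328, 126.46157836914062), 17.758575439453125)
h40 [388.56448911 219.32998325] [0.03646924 0.04136527 0.04586573] ((547.3015747070312, -271.00238037109375), (71.13396453857422, 70.10928344726562), 77.74413299560547)
scene0
red 107 0.13394995813064758
top z 0.12902455623583953 44
((548.7864379882812, -273.1817321777344), (15.977749824523926, 25.98338508605957), 73.65167999267578)
h60 [ 218  142   64   53 1904] [249.01838235 167.61607143] 0.05939616128848496 ((578.8995361328125, -20.40869903564453), (133.2715606689453, 131.80010986328125), 78.58421325683594)
blk [328.04637183 233.20137398] [0.00256962 0.00605013 0.01978892] ((524.7210693359375, 244.65081787109375), (131.78848266601562, 129.5094757080078), 17.869346618652344)
h40 [206.80930233 113.1255814 ] [0.03379735 0.03990965 0.04463877] ((550.4410400390625, -273.7689208984375), (75.71434783935547, 71.11493682861328), 77.38399505615234)
```

View pics/crop.png

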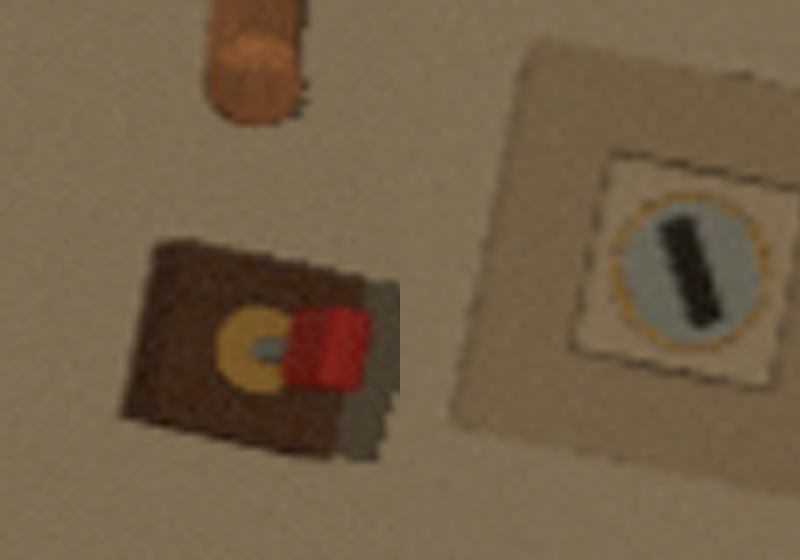

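Request:
step_arm(
  series=[
    [1,0.4,0.24,0.04,0.9],
    [1,0.4,0.24,0.04,0.9],
    [1,0.4,0.24,0.04,0.9],
    [1,0.4,0.24,0.04,0.9],
    [1,0.4,0.24,0.04,0.9],
    [1,0.4,0.24,0.04,0.9],
    [1,0.4,0.24,0.04,0.9],
    [1,0.4,0.24,0.04,0.9],
    [1,0.4,0.24,0.04,0.9],
    [1,0.4,0.24,0.04,0.9],
    [1,0.4,0.24,0.04,0.9],
    [1,0.4,0.24,0.04,0.9],
  ],
)

```text
time: 1.35
tool_pos: [0.3164, -0.4146, 0.2303]
tool_rot: [-3.141, -0.0, 1.25]
contact_force: [-0.3, -1.0, -0.5]
opening: 0.0916
```

Request:
step_arm(
  series=[
    [1,0.4,0.24,0.04,0.9],
    [1,0.4,0.24,0.04,0.9],
    [1,0.4,0.24,0.04,0.9],
    [1,0.4,0.24,0.04,0.9],
    [1,0.4,0.24,0.04,0.9],
    [1,0.4,0.24,0.04,0.9],
    [1,0.4,0.24,0.04,0.9],
    [1,0.4,0.24,0.04,0.9],
    [1,0.4,0.24,0.04,0.9],
    [1,0.4,0.24,0.04,0.9],
    [1,0.4,0.24,0.04,0.9],
    [1,0.4,0.24,0.04,0.9],
  ],
)

```text
time: 2.55
tool_pos: [0.4364, -0.3426, 0.2422]
tool_rot: [-3.142, -0.001, 2.114]
contact_force: [0.2, -0.5, 0.3]
opening: 0.0917
```

Request:
step_arm(
  series=[
    [1,0.4,0.24,0.04,0.9],
    [1,0.4,0.24,0.04,0.9],
    [1,0.4,0.24,0.04,0.9],
    [1,0.4,0.24,0.04,0.9],
    [1,0.4,0.24,0.04,0.9],
    [1,0.4,0.24,0.04,0.9],
    [1,0.4,0.24,0.04,0.9],
    [1,0.4,0.24,0.04,0.9],
    [1,0.4,0.24,0.04,0.9],
    [1,0.4,0.24,0.04,0.9],
    [1,0.1,0.24,0.04,0.8],
    [1,0,0,0,0],
  ],
)

```text
time: 3.75
tool_pos: [0.5389, -0.2763, 0.2532]
tool_rot: [3.141, -0.001, 2.896]
contact_force: [-0.4, -0.3, 0.6]
opening: 0.0921
```

```bash
python3 - <<'E'
from h import *
s=sensors.observe(); print(s['time'],s['tool_pos'],s['tool_rot'],s['qpos'])
d=grab('wrist','w1');print(d['pose'].round(3))
E
```

```text
3.75 [ 0.53894089 -0.27626046  0.25317663] [ 3.14103438e+00 -5.88185678e-04  2.89648224e+00] [-6.00337419e-01  4.72450431e-01  1.22530814e+00  3.21405192e-04
  1.44457972e+00 -1.92606374e+00]
[[ 0.242  0.924  0.295  0.458]
 [ 0.97  -0.231 -0.073 -0.257]
 [ 0.001  0.304 -0.953  0.419]
 [ 0.     0.     0.     1.   ]]
```

View pics/w1.png

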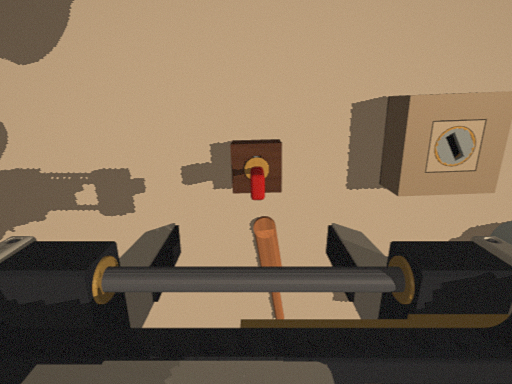

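The wrist view shows the holder and rod at (257,170) and the slot at (455,146), both clear. I'll measure them by ray and plane, and check by depth and against the other views.

```bash
cat > m.py <<'E'
from h import *
import sys
def blob(mask,near=None):
    k,l,st,c=cv2.connectedComponentsWithStats(mask.astype(np.uint8))
    i=1+np.argmax(st[1:,4]); return l==i
def rectplane(d,m,z):
    v,u=np.nonzero(m); q=np.array([onplane(d,a,b,z)[:2] for a,b in zip(u,v)])*1000
    return q
def tri(views):
    A=np.zeros((3,3));b=np.zeros(3)
    for d,u,v in views:
        o=d['pose'][:3,3]; r=d['pose'][:3,:3]@np.linalg.inv(d['camera_matrix'])@np.array([u,v,1.]); r/=np.linalg.norm(r)
        M=np.eye(3)-np.outer(r,r);A+=M;b+=M@o
    return np.linalg.solve(A,b)
E
python3 - <<'E'
from m import *
cs=[];cr=[]
for n,box in [('w1',(420,115,495,180)),('top0',(275,190,315,228)),('scene0',(225,150,275,185))]:
    d=load(n); im=d['pixels'].astype(int); P=cloud(d)
    g=im.max(-1); x0,y0,x1,y1=box; 
    # slot: dark inside insert
    sub=np.zeros(g.shape,bool); sub[y0:y1,x0:x1]=True
    # restrict to blob nearest the box centre
    m=(g<60)&sub
    k,l,st,c=cv2.connectedComponentsWithStats(m.astype(np.uint8))
    i=1+np.argmin([np.hypot(*(c[j]-[(x0+x1)/2,(y0+y1)/2])) + (1000 if st[j,4]<8 else 0) for j in range(1,k)])
    q=rectplane(d,l==i,.06); print(n,'slot',st[i,4],c[i],cv2.minAreaRect(q.astype(np.float32)), q.mean(0))
    # insert brass rim
    b_,g_,r_=im[...,0],im[...,1],im[...,2]
    br=(r_-b_>55)&sub
    if br.sum()>20:
        q=rectplane(d,br,.06); print(' rim',br.sum(),cv2.fitEllipse(q.astype(np.float32)))
        v,u=np.nonzero(br); e=cv2.fitEllipse(np.stack([u,v],1).astype(np.float32)); print(e); cs.append((d,*e[0]))
    red=(r_>90)&(g_<50)&(b_<60)
    v,u=np.nonzero(red); p=P[red]; t=p[:,2]>.122; print(' red',red.sum(),t.sum(),p[:,2].min(),p[:,2].max(),p[t].mean(0),cv2.minAreaRect((p[t][:,:2]*1000).astype(np.float32)))
    hz=(np.abs(P[...,2]-.0405)<.006)&(np.hypot(P[...,0]-.549,P[...,1]+.272)<.06)
    p=P[hz];print(' holder',np.median(p[:,2]),cv2.minAreaRect((p[:,:2]*1000).astype(np.float32)))
    br=(r_-b_>50)&(g_>55)&(np.hypot(P[...,0]-.549,P[...,1]+.272)<.03)&(P[...,2]>.03)&(P[...,2]<.07)
    print(' disc',br.sum(),np.median(P[br],0) if br.any() else '')
for i in range(len(cs)):
    for j in range(i): print(tri([cs[i],cs[j]]))
d=load('w1');cv2.imwrite('pics/c2.png',np.hstack([cv2.resize(d['pixels'][125:205,220:300],None,fx=5,fy=5,interpolation=2),cv2.resize(d['pixels'][105:185,415:495],None,fx=5,fy=5,interpolation=2)]))
E
```

```text
w1 slot 164 [453.34756098 144.7195122 ] ((573.1688232421875, -20.56654167175293), (29.544309616088867, 9.531255722045898), 17.50735092163086) [572.79730322 -21.03577375]
 rim 3569 ((578.2351684570312, -17.04802703857422), (78.70204162597656, 100.3915023803711), 139.75909423828125)
((456.6585998535156, 146.87351989746094), (64.78025817871094, 73.66614532470703), 89.69628143310547)
 red 414 345 0.0379855966939987 0.41930775346703 [ 0.54363988 -0.27368909  0.13310065] ((509.0721740722656, -265.09197998046875), (15.341873168945312, 103.73522186279297), 75.93069458007812)
 holder 0.04005263165101766 ((546.452880859375, -274.8699645996094), (70.10848999023438, 70.6767578125), 77.38912963867188)
 disc 400 [ 0.54040437 -0.26845698  0.04336665]
top0 slot 54 [296.05555556 208.42592593] ((575.8695678710938, -18.306058883666992), (35.17070770263672, 9.869871139526367), 18.069717407226562) [575.92145595 -18.06217237]
 rim 43 ((575.7098388671875, -17.53317642211914), (48.56209945678711, 50.73808288574219), 139.5356903076172)
((295.8490905761719, 208.52102661132812), (18.669620513916016, 19.6298770
[... 560 characters left out ...]
97163033]
 rim 1502 ((575.0218505859375, -18.25885772705078), (109.8867416381836, 127.73775482177734), 38.5614013671875)
((250.6748504638672, 166.4785614013672), (33.156593322753906, 46.58298110961914), 94.7845230102539)
 red 1018 52 -0.7496524465733319 0.9876413917599363 [ 0.56587044 -0.24105966  0.16150987] ((758.8931274414062, 123.25332641601562), (910.7548828125, 26.565555572509766), 62.22563934326172)
 holder 0.04015266478783702 ((550.2845458984375, -274.46807861328125), (74.28146362304688, 71.11493682861328), 77.38399505615234)
 disc 66 [ 0.55149828 -0.27241787  0.04398731]
[ 0.57595685 -0.01754831  0.06096717]
[ 0.57625371 -0.01694527  0.06018282]
[ 0.57559737 -0.01752842  0.05909278]
```

View pics/c2.png

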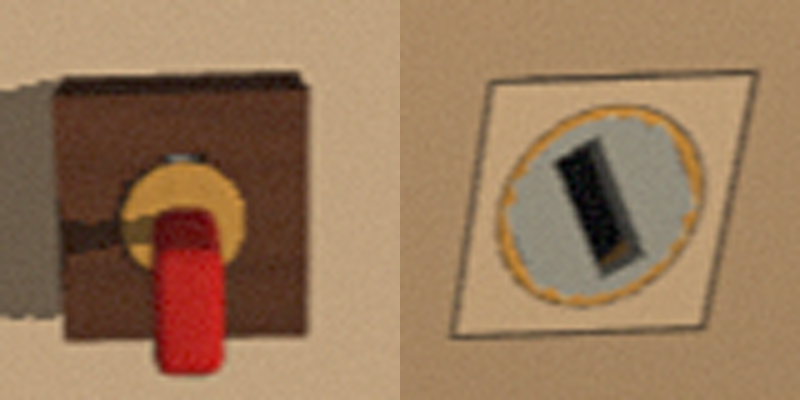

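Request:
step_arm(
  series=[
    [0.6,0.18,0.05,-0.5,0.3],
    [0.6,0.18,0.06,-0.5,0],
    [0.6,0,0,-0.5,0],
    [0.6,0,0,-0.5,0],
    [0.6,0,0,-0.5,0],
    [0.6,0,0,-0.5,0],
    [0.6,0,0,-0.5,0],
    [0.6,0,0,-0.3,0],
    [0.6,0,0,0,0],
  ],
)

```text
time: 4.7
tool_pos: [0.5471, -0.274, 0.1571]
tool_rot: [3.141, -0.002, 2.919]
contact_force: [0.5, -0.1, 0.5]
opening: 0.0551
```

```bash
python3 - <<'E'
from m import *
s=sensors.observe(); print(s['time'],s['tool_pos'],s['tool_rot'])
d=grab('wrist','w2');P=cloud(d);im=d['pixels'].astype(int);b,g,r=im[...,0],im[...,1],im[...,2]
red=(r>90)&(g<50)&(b<60)&(np.hypot(P[...,0]-.548,P[...,1]+.273)<.03)
p=P[red];zt=np.percentile(p[:,2],90);print(zt,red.sum())
t=red&(P[...,2]>.126);print(cv2.minAreaRect((P[t][:,:2]*1000).astype(np.float32)))
q=rectplane(d,t,.1305);print(cv2.minAreaRect(q.astype(np.float32)))
E
```

```text
4.7 [ 0.54706169 -0.27396726  0.1571474 ] [ 3.14069150e+00 -2.12380941e-03  2.91866142e+00]
0.13076405732667704 924
((545.2947387695312, -274.5009765625), (15.06682300567627, 28.357898712158203), 77.90655517578125)
((544.1900024414062, -274.2620544433594), (14.824188232421875, 28.90747833251953), 77.86451721191406)
```

View pics/w2.png

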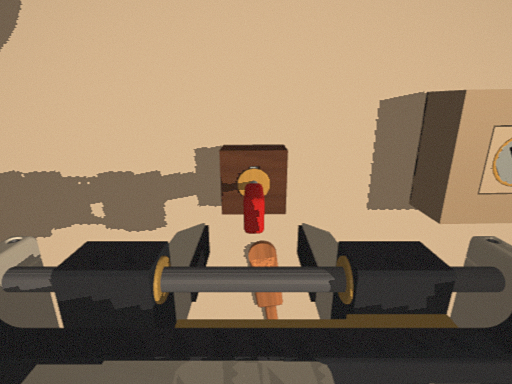

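Request:
step_arm(
  series=[
    [0.6,0,0,-0.5,0],
    [0.6,0,0,-0.5,0],
    [0.6,0,0,-0.5,0],
    [0.6,0,0,-0.5,0],
    [0.6,0,0,0,0],
    [0.3,0,0,0,0],
    [0.12,0,0,0,0],
    [0,0,0,0,0],
    [0,0,0,0,0],
    [0,0,0,0,0],
  ],
  squeeze=35,
)

```text
time: 5.75
tool_pos: [0.5477, -0.2743, 0.1089]
tool_rot: [-3.141, 0.001, 2.919]
contact_force: [-0.1, 0.7, -0.2]
opening: 0.0197
```

Request:
step_arm(
  series=[
    [0,0,0,0,0],
    [0,0,0,0,0],
    [0,0,0,0,0],
    [0,0,0,0,0],
  ],
)

```text
time: 6.15
tool_pos: [0.5478, -0.2742, 0.1088]
tool_rot: [3.141, 0.0, 2.919]
contact_force: [-0.1, 0.5, 1.9]
opening: 0.0157
```

Request:
step_arm(
  series=[
    [0,0,0,0.2,0],
    [0,0,0,0.3,0],
    [0,0,0,0.4,0],
    [0,0,0,0.5,0],
    [0,0,0,0.5,0],
    [0,0,0,0.5,0],
    [0,0,0,0.5,0],
    [0,0,0,0.5,0],
    [0,0,0,0.4,0],
    [0,0,0,0.2,0],
    [0,0,0,0,0],
  ],
)

```text
time: 7.25
tool_pos: [0.5479, -0.2744, 0.2093]
tool_rot: [-3.141, 0.001, 2.919]
contact_force: [0.2, 0.1, -2.6]
opening: 0.0157
```

```bash
python3 - <<'E'
from m import *
s=sensors.observe(); print(s['time'],s['tool_pos'],s['tool_rot'],s['contact_force'])
for n in['wrist','top','scene']: d=grab(n,n+'3')
x=load('scene3')['pixels'][40:140,150:270]; t=load('top3')['pixels'][170:260,350:450]
cv2.imwrite('pics/c3.png',np.hstack([cv2.resize(x,(420,350),interpolation=2),cv2.resize(t,(380,350),interpolation=2)]))
E
```

```text
7.25 [ 0.54787386 -0.27442625  0.20934943] [-3.14122132e+00  1.21333727e-03  2.91880215e+00] [ 0.23996202  0.05899306 -2.59469657]
```

View pics/wrist3.png

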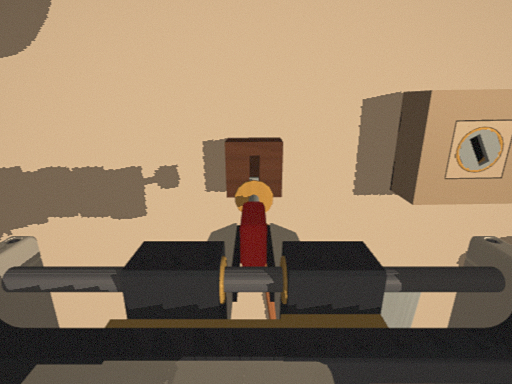

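View pics/c3.png

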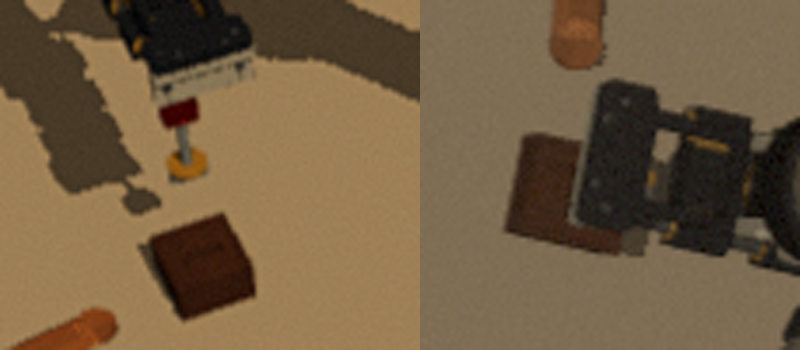

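Request:
step_arm(
  series=[
    [0,0.22,0.9,0,0.54],
    [0,0.22,0.9,0,0.54],
    [0,0.22,0.9,0,0.54],
    [0,0.22,0.9,0,0.54],
    [0,0.22,0.9,0,0.54],
    [0,0.22,0.9,0,0.54],
    [0,0.22,0.9,0,0.54],
    [0,0.22,0.9,0,0.54],
    [0,0.22,0.9,0,0.54],
    [0,0.22,0.9,0,0.54],
    [0,0.22,0.9,0,0.54],
    [0,0.22,0.85,0,0.54],
  ],
)

```text
time: 8.6
tool_pos: [0.6134, -0.0044, 0.2078]
tool_rot: [3.141, -0.001, -2.844]
contact_force: [0.5, -0.9, -1.6]
opening: 0.0158
```

Request:
step_arm(
  series=[
    [0,0,0,-0.3,0],
    [0,0,0,-0.5,0],
    [0,0,0,-0.5,0],
    [0,0,0,-0.4,0],
    [0,0,0,-0.2,0],
    [0,0,0,0,0],
    [0,0,0,0,0],
  ],
)

```text
time: 9.3
tool_pos: [0.6138, -0.0059, 0.1612]
tool_rot: [-3.142, 0.0, -2.847]
contact_force: [-0.8, 0.4, -0.8]
opening: 0.0157
```

```bash
python3 - <<'E'
from m import *
s=sensors.observe(); print(s['time'],s['tool_pos'],s['tool_rot'],s['contact_force'],s['qpos'])
for n in['wrist','scene']: d=grab(n,n+'4')
x=load('scene4')['pixels'][130:210,200:300]; t=load('wrist4')['pixels'][120:260,180:330]
cv2.imwrite('pics/c4.png',np.hstack([cv2.resize(x,(400,320),interpolation=2),cv2.resize(t,(400,373),interpolation=2)[:320]]))
E
```

```text
9.3 [ 0.61378964 -0.00585097  0.16123582] [-3.14150760e+00  3.67827343e-04 -2.84651611e+00] [-0.771157    0.3890768  -0.82245701] [-1.34363456e-01  5.50454235e-01  1.34979919e+00  8.01352468e-05
  1.24096939e+00 -2.00026225e+00]
```

View pics/wrist4.png

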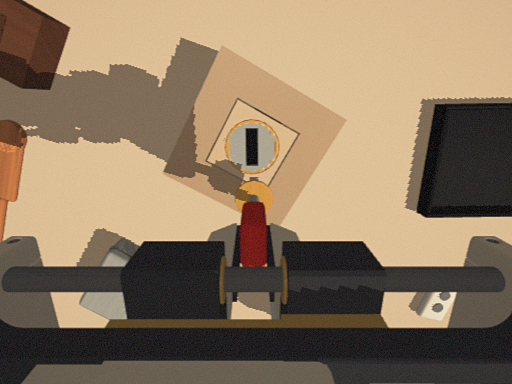

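View pics/c4.png

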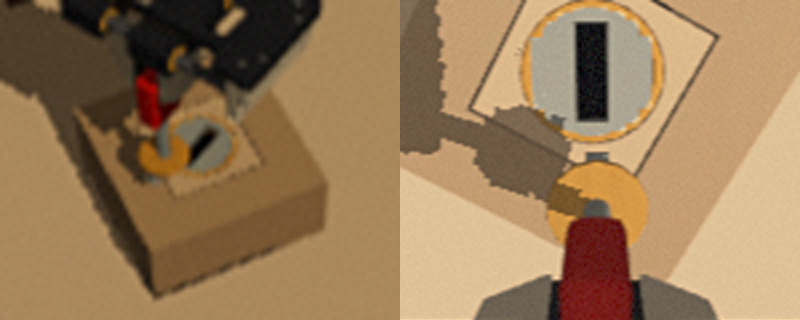

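The slot (251,146) is now nearly in line with the rod foot. Next I'll take its exact yaw and the offset from disc centre to slot centre in this view.

```bash
cat > s4.py <<'E'
from m import *
from scipy.optimize import least_squares
def go(n,sbox,dbox):
    d=load(n);P=cloud(d);im=d['pixels'].astype(int);b,g,r=im[...,0],im[...,1],im[...,2]
    K=d['camera_matrix'];s=np.array([sensors.observe()['tool_pos']])[0]
    x0,y0,x1,y1=sbox;m=np.zeros(r.shape,bool);m[y0:y1,x0:x1]=im.max(-1)[y0:y1,x0:x1]<70
    m=blob(m); v,u=np.nonzero(m); print('slot px',m.sum(),u.min(),u.max(),v.min(),v.max())
    q=rectplane(d,m,.06); R=cv2.minAreaRect(q.astype(np.float32));print('slot',R,q.mean(0))
    C=np.cov(q.T);w,V=np.linalg.eigh(C);a=V[:,1];print(' yaw',np.degrees(np.arctan2(a[1],a[0])))
    # rim of the insert
    rim=np.zeros(r.shape,bool); e=None
    x0,y0,x1,y1=dbox;m=np.zeros(r.shape,bool)
    m[y0:y1,x0:x1]=((r-b>70)&(g-b>30))[y0:y1,x0:x1]
    h=P[...,2]; m&=(h>.074)
    m=blob(m);print('disc px',m.sum(),'z',np.percentile(h[m],[10,50,90]),np.median(P[m],0))
    z=np.median(h[m]);print('range med',z)
    c=max(cv2.findContours(m.astype(np.uint8),0,1)[0],key=len)
    hull=cv2.convexHull(c)[:,0]
    # only outer arc points in upper/left/right
    q=np.array([onplane(d,a,bb,z)[:2] for a,bb in hull])*1000
    f=least_squares(lambda t:np.hypot(*(q-t[:2]).T)-t[2]*1,[*q.mean(0),17],loss='soft_l1')
    print('disc',f.x,'res',np.abs(f.fun).round(1)); print('tool',s*1000)
E
python3 - <<'E'
from s4 import *
go('wrist4',(235,118,268,175),(225,175,280,220))
E
```

```text
slot px 405 246 257 129 164
slot ((574.8158569335938, -19.657079696655273), (33.472991943359375, 10.54439926147461), 17.174606323242188) [574.62128746 -19.69998113]
 yaw -160.699931322751
disc px 710 z [0.09561754 0.09646663 0.09736357] [ 0.60662262 -0.00941192  0.09646663]
range med 0.0964666301210111
disc [611.87473021  -6.63426238  16.51227754] res [0.2 0.2 0.  0.1 0.  0.1 0.1 0.1 0.2 0.3 0.2 0.3 0.4 0.5 0.7 0.3 0.  0.
 0.2]
tool [614.01031666  -5.70439107 161.68741207]
```

```bash
cat > s5.py <<'E'
from s4 import *
def rim(n,u0,v0,R=40,vmax=999):
    d=load(n);im=d['pixels'].astype(int);P=cloud(d);b,g,r=im[...,0],im[...,1],im[...,2]
    # insert = greyish pixels ; brass rim outer
    V,U=np.mgrid[:384,:512]
    near=(np.hypot(U-u0,V-v0)<R)&(V<vmax)
    m=near&(r-b>85)&(P[...,2]<.07)
    q=rectplane(d,m,.06)
    f=least_squares(lambda t:np.hypot(*(q-t[:2]).T)-t[2],[*q.mean(0),25.5],loss='soft_l1')
    print('rim n',m.sum(),f.x,np.abs(f.fun).mean())
E
python3 - <<'E'
from s5 import *
rim('wrist4',251,146,31,177)
d=load('wrist4');im=d['pixels'].astype(int).max(-1)
for v in range(126,168,5): print(v,im[v,240:264])
print(im[122:172,251])
E
```

```text
rim n 448 [575.01473094 -19.63638054  24.36389885] 0.8483039624225742
126 [178 171 171 171 174 171 179 175 180 179 175 177 179 177 175 180 177 175
 173 168 168 171 171 191]
131 [175 171 173 178 170 128  37  27  28  17  31  12  15  26  25  14  20  82
 150 172 174 169 172 169]
136 [170 170 169 176 171 127  35   6  29  14  33  23  21  17  23  25  29  84
 147 175 172 171 170 171]
141 [170 170 173 171 181 133  44  15  26  20  33  23  20  32   7  31  32  78
 148 177 172 174 172 170]
146 [171 176 172 178 179 139  52  16  15  28  11  16  29  21  34  18  22  65
 145 179 173 173 174 174]
151 [175 172 168 177 177 140  67  29  22  19  28  18  25  28  22  29  29  63
 146 179 175 172 176 171]
156 [174 171 173 174 178 142  73  20  34  32  16  24  18  29  25  25  25  49
 147 181 177 172 172 172]
161 [173 173 174 177 175 145  82  26  18  21  29  15  35  13  12  25  18  57
 146 178 176 171 174 173]
166 [100 148 175 174 178 172 171 174 176 174 178 178 173 176 180 174 177 168
 172 176 171 170 174 173]
[213 174 168 175 177 182  84  20  16  12  27  21  30  25  23  24  25  28
  32  23  16  22  31  25  16  33  31  30  27  18  24  25  27  35  24  23
  28  19  27  15   8  24  47  92 178 180 174 170 171 215]
```

Request:
step_arm(
  series=[
    [0,-0.37,-0.13,0,0],
    [0,-0.37,-0.13,0,0],
    [0,-0.37,-0.13,0,0],
    [0,-0.37,-0.13,0,0],
    [0,0,0,-0.2,0],
    [0,0,0,-0.2,0],
    [0,0,0,0,0],
    [0,0,0,0,0],
  ],
)

```text
time: 10.2
tool_pos: [0.5768, -0.0184, 0.1507]
tool_rot: [3.141, -0.0, -2.846]
contact_force: [0.3, 0.4, -1.7]
opening: 0.0156
```

```bash
python3 - <<'E'
from m import *
s=sensors.observe(); print(s['time'],s['tool_pos'],s['tool_rot'],s['contact_force'])
for n in['wrist','scene']: d=grab(n,n+'5')
x=load('scene5')['pixels'][135:195,210:290]; t=load('wrist5')['pixels'][140:240,180:330]
cv2.imwrite('pics/c5.png',np.hstack([cv2.resize(x,(400,300),interpolation=2),cv2.resize(t,(400,267),interpolation=2)[:300] if 0 else cv2.resize(t,(400,300),interpolation=2)]))
E
```

```text
10.2 [ 0.57679386 -0.01839733  0.15066537] [ 3.14127525e+00 -3.44406461e-04 -2.84582881e+00] [ 0.32411972  0.38970128 -1.69016103]
```

View pics/c5.png

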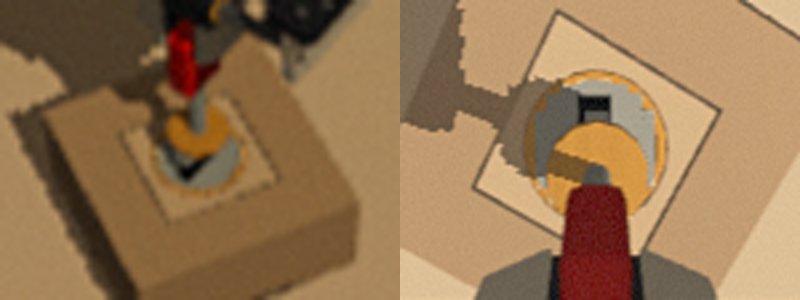

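The foot sits in line above the slot (slot end visible at crop (595,103), foot end below it). I'll descend in small steps and watch the force.

Request:
step_arm(
  series=[
    [0,0,0,-0.1,0],
    [0,0,0,-0.1,0],
    [0,0,0,-0.1,0],
    [0,0,0,-0.06,0],
    [0,0,0,0,0],
  ],
)

```text
time: 10.8
tool_pos: [0.5765, -0.0185, 0.1417]
tool_rot: [3.141, -0.001, -2.846]
contact_force: [-0.2, -0.5, -1.9]
opening: 0.016
```

Request:
step_arm(
  series=[
    [0,0,0,-0.06,0],
    [0,0,0,-0.06,0],
    [0,0,0,0,0],
  ],
)

```text
time: 11.1
tool_pos: [0.5765, -0.0185, 0.1388]
tool_rot: [3.141, -0.0, -2.846]
contact_force: [-1.1, -0.0, -1.2]
opening: 0.0155
```

Request:
step_arm(
  series=[
    [0,0,0,-0.08,0],
    [0,0,0,-0.08,0],
    [0,0,0,-0.08,0],
    [0,0,0,-0.06,0],
    [0,0,0,0,0],
  ],
)

```text
time: 11.6
tool_pos: [0.5765, -0.0185, 0.1312]
tool_rot: [3.141, -0.0, -2.846]
contact_force: [-0.8, 0.5, -1.6]
opening: 0.0158
```

Request:
step_arm(
  series=[
    [0,0,0,-0.04,0],
    [0,0,0,-0.04,0],
    [0,0,0,0,0],
  ],
)

```text
time: 11.9
tool_pos: [0.5765, -0.0185, 0.1294]
tool_rot: [3.141, -0.0, -2.846]
contact_force: [0.3, 0.3, -1.7]
opening: 0.0155
```

Request:
step_arm(
  series=[
    [0,0,0,-0.02,0],
    [0,0,0,0,0],
  ],
)

```text
time: 12.1
tool_pos: [0.5766, -0.0185, 0.129]
tool_rot: [3.142, -0.0, -2.846]
contact_force: [-0.3, 0.6, -2.6]
opening: 0.0156
```

Request:
step_arm(
  series=[
    [0,0,0,-0.02,0],
    [0,0,0,0,0],
  ],
)

```text
time: 12.3
tool_pos: [0.5767, -0.0185, 0.1287]
tool_rot: [-3.142, 0.0, -2.846]
contact_force: [-0.5, 0.5, -0.3]
opening: 0.0158
```

Request:
step_arm(
  series=[
    [0,0,0,-0.02,0],
    [0,0,0,0,0],
  ],
)

```text
time: 12.5
tool_pos: [0.5769, -0.0185, 0.1287]
tool_rot: [-3.141, 0.001, -2.846]
contact_force: [-1.2, 0.7, 4.8]
opening: 0.0157
```

Request:
step_arm(
  series=[
    [0,0,0,0.02,0],
    [0,0,0,0,-0.3],
    [0,0,0,0,-0.6],
    [0,0,0,0,-0.6],
    [0,0,0,0,-0.6],
    [0,0,0,0,0],
  ],
)

```text
time: 13.1
tool_pos: [0.5772, -0.0188, 0.1287]
tool_rot: [-3.141, 0.001, -3.015]
contact_force: [1.5, 0.1, 2.6]
opening: 0.0156
```

```bash
python3 - <<'E'
from m import *
s=sensors.observe(); print(s['time'],s['tool_pos'],s['tool_rot'],s['contact_force'],s['torque'])
d=grab('scene','scene6');d=grab('wrist','wrist6')
x=load('scene6')['pixels'][135:195,210:290]; t=load('wrist6')['pixels'][140:240,180:330]
cv2.imwrite('pics/c6.png',np.hstack([cv2.resize(x,(400,300),interpolation=2),cv2.resize(t,(400,300),interpolation=2)]))
E
```

```text
13.1 [ 0.57719229 -0.01876093  0.12874309] [-3.14105692e+00  1.31441851e-03 -3.01531616e+00] [1.54301581 0.09402305 2.58327193] [ 0.02184712 -0.370686    0.01512992]
```

View pics/c6.png

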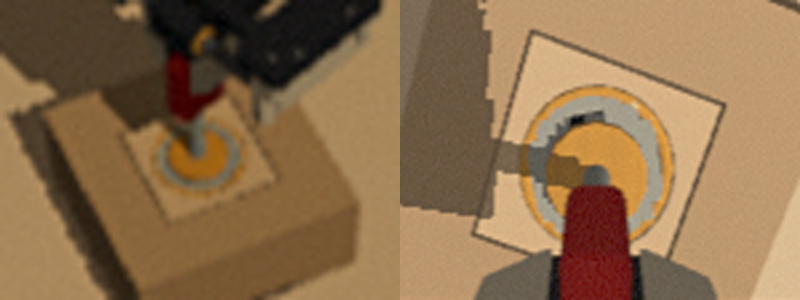

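Request:
step_arm(
  series=[
    [0,-0.02,0.01,0.02,-0.6],
    [0,0,0,0,-0.6],
    [0,0,0,0,-0.6],
    [0,0,0,0,-0.6],
    [0,0,0,0,-0.6],
    [0,0,0,0,0],
  ],
)

```text
time: 13.8
tool_pos: [0.576, -0.0183, 0.1288]
tool_rot: [3.142, -0.0, 3.029]
contact_force: [0.5, -0.9, -0.1]
opening: 0.0153
```

Request:
step_arm(
  series=[
    [0,0,0,0,-0.6],
    [0,0,0,0,-0.6],
    [0,0,0,0,-0.6],
    [0,0,0,0,-0.6],
    [0,0,0,0,-0.6],
    [0,0,0,0,0],
  ],
)

```text
time: 14.4
tool_pos: [0.5759, -0.0182, 0.1288]
tool_rot: [-3.142, -0.001, 2.79]
contact_force: [0.3, -0.5, -0.4]
opening: 0.0158
```

```bash
python3 - <<'E'
from m import *
s=sensors.observe(); print(s['time'],s['tool_pos'],s['tool_rot'],s['contact_force'],s['torque'])
E
```

```text
14.4 [ 0.57589498 -0.01824688  0.12876284] [-3.14152236e+00 -6.52635767e-04  2.79033952e+00] [ 0.33034926 -0.514909   -0.41420796] [-0.05352939 -0.2852942   0.00829525]
```

Request:
step_arm(
  series=[
    [0,0,0,0,-0.6],
    [0,0,0,0,-0.6],
    [0,0,0,0,-0.6],
    [0,0,0,0,-0.6],
    [0,0,0,0,-0.6],
    [0,0,0,0,-0.6],
    [0,0,0,0,-0.6],
    [0,0,0,0,-0.6],
    [0,0,0,0,0],
  ],
)

```text
time: 15.3
tool_pos: [0.5758, -0.0183, 0.1287]
tool_rot: [-3.141, -0.001, 2.407]
contact_force: [-0.6, -0.0, -0.4]
opening: 0.0151
```

Request:
step_arm(
  series=[
    [0,0,0,0,-0.3],
    [0,0,0,0,-0.3],
    [0,0,0,0,-0.3],
    [0,0,0,0,0],
  ],
)

```text
time: 15.7
tool_pos: [0.5759, -0.0182, 0.1289]
tool_rot: [-3.141, -0.001, 2.333]
contact_force: [0.4, 0.4, -1.2]
opening: 0.0152
```

```bash
python3 - <<'E'
from m import *
s=sensors.observe(); print(s['time'],s['tool_pos'],s['tool_rot'],s['contact_force'],s['torque'])
E
```

```text
15.7 [ 0.57590666 -0.0181805   0.12885958] [-3.14139900e+00 -5.23129257e-04  2.33266753e+00] [ 0.41911237  0.39033385 -1.24360003] [ 0.01542423 -0.09365426  0.00261622]
```

Request:
step_arm(
  series=[
    [0,0,0,0,-0.25],
    [0,0,0,0,-0.25],
    [0,0,0,0,0],
  ],
)

```text
time: 16.0
tool_pos: [0.576, -0.0182, 0.129]
tool_rot: [-3.142, -0.0, 2.292]
contact_force: [-0.3, 0.1, -1.5]
opening: 0.0159
```

```bash
cat > o.py <<'E'
from m import *
s=sensors.observe(); print(s['time'],s['tool_pos'],s['tool_rot'],s['contact_force'],s['torque'])
E
python3 o.py
```

```text
16.0 [ 0.57601285 -0.01824594  0.12899326] [-3.14150547e+00 -1.88476519e-04  2.29246179e+00] [-0.33613429  0.13384554 -1.50331335] [-0.02163068 -0.09604598  0.02787684]
```

Request:
step_arm(
  series=[
    [0,0,0,0,-0.25],
    [0,0,0,0,-0.25],
    [0,0,0,0,0],
  ],
)

```text
time: 16.3
tool_pos: [0.5759, -0.0183, 0.129]
tool_rot: [-3.141, -0.0, 2.252]
contact_force: [-0.4, -0.2, -1.5]
opening: 0.0154
```

```bash
python3 o.py
```

```text
16.3 [ 0.57588779 -0.01831363  0.12896421] [-3.14119962e+00 -2.88512963e-04  2.25231530e+00] [-0.35894774 -0.17561081 -1.5095333 ] [-0.10206413  0.11396374 -0.01317997]
```

Request:
step_arm(
  series=[
    [0,0,0,0,-0.25],
    [0,0,0,0,0],
  ],
)

```text
time: 16.5
tool_pos: [0.5758, -0.0183, 0.1289]
tool_rot: [-3.141, -0.0, 2.232]
contact_force: [-0.4, -0.0, -1.1]
opening: 0.0159
```

```bash
python3 o.py
```

```text
16.5 [ 0.5758452  -0.01831567  0.12893159] [-3.14110766e+00 -3.88446273e-04  2.23235960e+00] [-0.42072912 -0.02039996 -1.12701666] [-0.12547883  0.2629559  -0.01808297]
```

Request:
step_arm(
  series=[
    [0,0,0,0,-0.25],
    [0,0,0,0,0],
  ],
)

```text
time: 16.7
tool_pos: [0.5759, -0.0183, 0.1289]
tool_rot: [-3.141, -0.0, 2.212]
contact_force: [-2.8, -0.1, -1.6]
opening: 0.0156
```

```bash
python3 o.py
```

```text
16.7 [ 0.5758823  -0.01831011  0.12894219] [-3.14115467e+00 -3.02224785e-04  2.21243388e+00] [-2.79529767 -0.05918307 -1.64144657] [-0.22598863  0.38203308 -0.00274113]
```

Request:
step_arm(
  series=[
    [0,0,0,0,-0.2],
    [0,0,0,0,0],
  ],
)

```text
time: 16.9
tool_pos: [0.5759, -0.0183, 0.129]
tool_rot: [-3.141, -0.0, 2.197]
contact_force: [-2.2, -0.5, -1.8]
opening: 0.0157
```

```bash
python3 o.py
```

```text
16.9 [ 0.57592769 -0.01827709  0.12895303] [-3.14125919e+00 -2.26824532e-04  2.19665203e+00] [-2.1701703  -0.50024789 -1.79675407] [-0.18940835  0.4504624   0.10672112]
```

Request:
step_arm(
  series=[
    [0,0,0,0,-0.2],
    [0,0,0,0,0],
  ],
)

```text
time: 17.1
tool_pos: [0.576, -0.0183, 0.129]
tool_rot: [-3.141, -0.0, 2.181]
contact_force: [-2.4, -0.4, -2.2]
opening: 0.0153
```

```bash
python3 o.py
```

```text
17.1 [ 0.57596659 -0.01828263  0.12895281] [-3.14132358e+00 -1.52496631e-04  2.18071647e+00] [-2.42085007 -0.44439052 -2.15092922] [-0.22769331  0.48392307  0.18683865]
```

The stop is felt: the z torque rose from 0 to 0.11 to 0.19 N m at about 71 degrees of turn. I'll ease it slightly and draw the plug straight up.

Request:
step_arm(
  series=[
    [0,0,0,0,0.1],
    [0,0,0,0.04,0],
    [0,0,0,0.06,0],
    [0,0,0,0.08,0],
    [0,0,0,0.1,0],
    [0,0,0,0.1,0],
    [0,0,0,0.1,0],
    [0,0,0,0.1,0],
  ],
  squeeze=45,
)

```text
time: 17.9
tool_pos: [0.5761, -0.0182, 0.1438]
tool_rot: [3.141, -0.0, 2.189]
contact_force: [-1.5, 0.5, -10.7]
opening: 0.016
```

```bash
python3 - <<'E'
from m import *
s=sensors.observe(); print(s['time'],s['tool_pos'],s['tool_rot'],s['contact_force'],s['torque'])
d=grab('scene','scene7');d=grab('wrist','wrist7')
x=load('scene7')['pixels'][120:195,200:300]; t=load('wrist7')['pixels'][100:250,150:350]
cv2.imwrite('pics/c7.png',np.hstack([cv2.resize(x,(400,300),interpolation=2),cv2.resize(t,(400,300),interpolation=2)]))
E
```

```text
17.9 [ 0.57610938 -0.0181526   0.14378811] [ 3.14138125e+00 -1.07709689e-04  2.18917062e+00] [ -1.45142331   0.46659254 -10.66748561] [-0.03690242 -0.01310153  0.07349044]
```

View pics/c7.png

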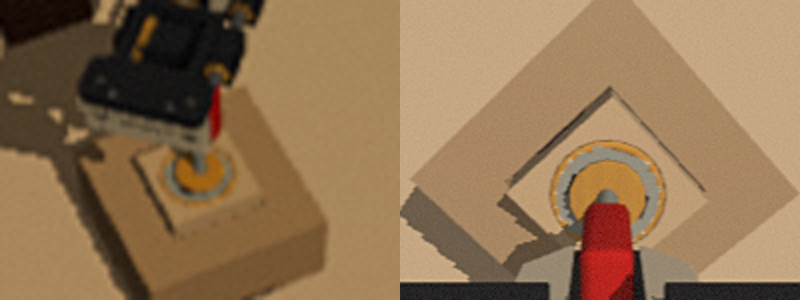

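The plug is rising with the rod: there's a shadowed gap around it and the force is about 9 N. I'll keep lifting.

Request:
step_arm(
  series=[
    [0,0,0,0.1,0],
    [0,0,0,0.1,0],
    [0,0,0,0.1,0],
    [0,0,0,0.1,0],
    [0,0,0,0.1,0],
    [0,0,0,0.1,0],
    [0,0,0,0.1,0],
    [0,0,0,0.1,0],
    [0,0,0,0.1,0],
    [0,0,0,0.1,0],
    [0,0,0,0.1,0],
    [0,0,0,0.1,0],
  ],
)

```text
time: 19.2
tool_pos: [0.5762, -0.0183, 0.1738]
tool_rot: [3.141, 0.0, 2.189]
contact_force: [0.1, 0.3, -5.0]
opening: 0.0156
```

Request:
step_arm(
  series=[
    [0,0,0,0.15,0],
    [0,0,0,0.15,0],
    [0,0,0,0.15,0],
    [0,0,0,0.15,0],
    [0,0,0,0.1,0],
    [0,0,0,0,0],
    [0,0,0,0,0],
  ],
)

```text
time: 19.9
tool_pos: [0.5761, -0.0182, 0.191]
tool_rot: [3.142, -0.0, 2.189]
contact_force: [-1.0, 0.3, -6.0]
opening: 0.0157
```

```bash
python3 - <<'E'
from m import *
s=sensors.observe(); print(s['time'],s['tool_pos'],s['tool_rot'],s['contact_force'],s['torque'],s['qpos'])
for n in['scene','wrist','top']:d=grab(n,n+'8')
x=load('scene8')['pixels'][110:195,190:300]; t=load('wrist8')['pixels'][60:270,120:400]
cv2.imwrite('pics/c8.png',np.hstack([cv2.resize(x,(400,300),interpolation=2),cv2.resize(t,(400,300),interpolation=2)]))
for n in['top8','top0','scene8']:
    d=load(n);P=cloud(d);im=d['pixels'].astype(int)
    t=(P[...,2]>.013)&(P[...,2]<.026)&(np.hypot(P[...,0]-.523,P[...,1]-.2455)<.1)&(im.max(-1)<60)
    p=P[t];print(n,t.sum(),np.median(p[:,2]),cv2.minAreaRect((p[:,:2]*1000).astype(np.float32)))
    t=(P[...,2]>.0)&(P[...,2]<.012)&(np.hypot(P[...,0]-.523,P[...,1]-.2455)<.04)
    print(np.median(P[t][:,2]))
E
```

```text
19.9 [ 0.57606436 -0.01824493  0.19101511] [ 3.14158127e+00 -2.05047689e-05  2.18926374e+00] [-1.02044835  0.30610272 -6.03184745] [-0.01956522 -0.16344783  0.06516835] [-1.64622903e-01  4.57859575e-01  1.42173321e+00  2.36837536e-05
  1.26200626e+00 -7.83097514e-01]
top8 391 0.020450320674733513 ((520.8839111328125, 246.97146606445312), (127.94686889648438, 127.93190002441406), 17.631975173950195)
0.007302495947964394
top0 393 0.020591685675081628 ((520.9901123046875, 247.41693115234375), (128.2624969482422, 128.6609649658203), 17.902080535888672)
0.00725501627703351
scene8 502 0.01838344633159361 ((524.0748901367188, 244.94580078125), (131.71749877929688, 130.44606018066406), 17.358299255371094)
0.005311813651027175
```

View pics/c8.png

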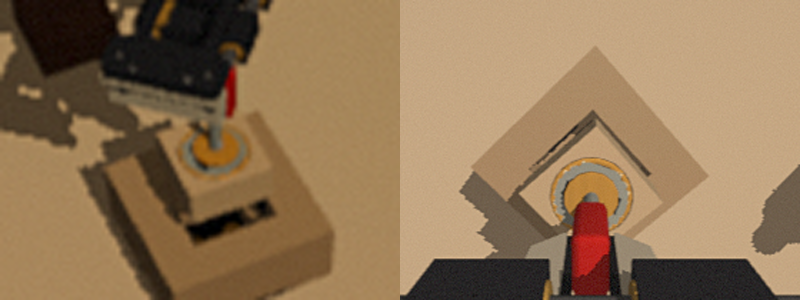

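View pics/top8.png

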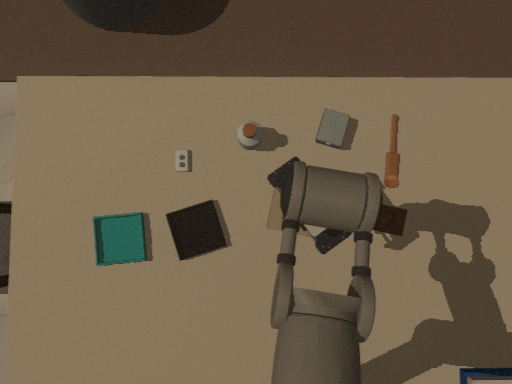

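Request:
step_arm(
  series=[
    [0,-0.04,0.2,0,0],
    [0,-0.08,0.4,0,0],
    [0,-0.12,0.6,0,0],
    [0,-0.12,0.6,0,0],
    [0,-0.12,0.6,0,0],
    [0,-0.12,0.6,0,0],
    [0,-0.12,0.6,0,0],
    [0,-0.12,0.6,0,0],
    [0,-0.12,0.6,0,0],
    [0,-0.12,0.6,0,0],
    [0,-0.12,0.6,0,0],
    [0,-0.12,0.6,0,0],
  ],
)

```text
time: 21.25
tool_pos: [0.5429, 0.148, 0.191]
tool_rot: [3.141, 0.0, 2.189]
contact_force: [0.5, -0.0, -6.0]
opening: 0.0154
```

Request:
step_arm(
  series=[
    [0,-0.12,0.6,0,0],
    [0,-0.12,0.6,0,0],
    [0,-0.12,0.6,0,0],
    [0,-0.12,0.6,0,0],
    [0,-0.12,0.6,0,0],
    [0,-0.12,0.6,0,0],
    [0,-0.08,0.4,0,0],
    [0,-0.02,0.2,0,0],
    [0,0,0.16,0,0],
    [0,0,0,0,0],
    [0,0,0,0,0],
    [0,0,0,0,0],
  ],
)

```text
time: 22.45
tool_pos: [0.5228, 0.2552, 0.191]
tool_rot: [-3.142, 0.0, 2.189]
contact_force: [0.1, -0.7, -6.9]
opening: 0.0155
```

```bash
python3 - <<'E'
from m import *
s=sensors.observe(); print(s['time'],s['tool_pos'],s['tool_rot'],s['contact_force'],s['torque'])
for n in['scene','wrist','top']:d=grab(n,n+'9')
x=load('scene9')['pixels'][170:270,270:390]; t=load('wrist9')['pixels'][60:270,120:400]
cv2.imwrite('pics/c9.png',np.hstack([cv2.resize(x,(400,333),interpolation=2),cv2.resize(t,(400,333),interpolation=2)]))
d=load('wrist9');P=cloud(d)
m=(P[...,2]>.1)&(P[...,2]<.135)&(np.hypot(P[...,0]-s['tool_pos'][0],P[...,1]-s['tool_pos'][1])<.046)
p=P[m];c=p.mean(0)
# robust plane
A=np.c_[p[:,:2],np.ones(len(p))]
from scipy.optimize import least_squares
f=least_squares(lambda t:A@t-p[:,2],[0,0,.12],loss='soft_l1',f_scale=.001);print('face plane slope',f.x,'z at tool',f.x@[*s['tool_pos'][:2],1],len(p))
E
```

```text
22.45 [0.52280759 0.25521056 0.19104419] [-3.14158288e+00  1.94962462e-04  2.18850062e+00] [ 0.14141265 -0.66558087 -6.90393475] [ 0.06270498 -0.14424948 -0.00443676]
face plane slope [ 0.00820361 -0.00639001  0.11821305] z at tool 0.12087115571811867 4176
```

View pics/c9.png

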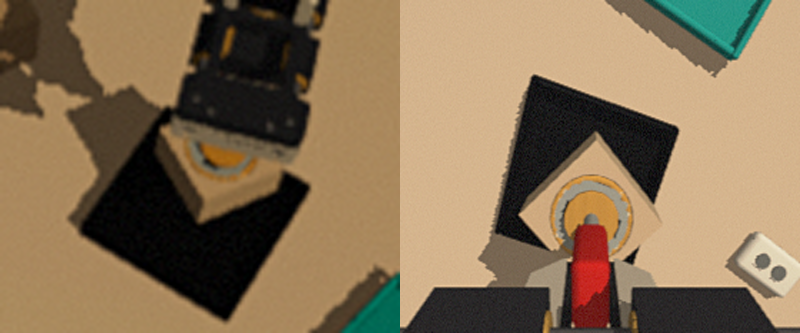

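Request:
step_arm(
  series=[
    [0,0,-0.18,-0.2,0],
    [0,0,-0.18,-0.3,0],
    [0,0,0,-0.3,0],
    [0,0,0,-0.3,0],
    [0,0,0,-0.3,0],
    [0,0,0,-0.3,0],
    [0,0,0,-0.3,0],
    [0,0,0,-0.2,0],
    [0,0,0,-0.2,0],
    [0,0,0,-0.1,0],
    [0,0,0,0,0],
    [0,0,0,0,0],
  ],
)

```text
time: 23.8
tool_pos: [0.5228, 0.2468, 0.1288]
tool_rot: [3.141, 0.0, 2.189]
contact_force: [-0.2, 0.1, -5.4]
opening: 0.0157
```

```bash
python3 - <<'E'
from m import *
s=sensors.observe(); print(s['time'],s['tool_pos'],s['tool_rot'],s['contact_force'],s['torque'])
for n in['scene','wrist']:d=grab(n,n+'10')
x=load('scene10')['pixels'][170:270,270:390]; t=load('wrist10')['pixels'][60:270,120:400]
cv2.imwrite('pics/c10.png',np.hstack([cv2.resize(x,(400,333),interpolation=2),cv2.resize(t,(400,333),interpolation=2)]))
E
```

```text
23.8 [0.52279042 0.24679792 0.12875792] [3.14105703e+00 1.30737678e-04 2.18915808e+00] [-0.20596203  0.08730811 -5.35775769] [-0.00933951 -0.15473325 -0.01677225]
```

View pics/c10.png

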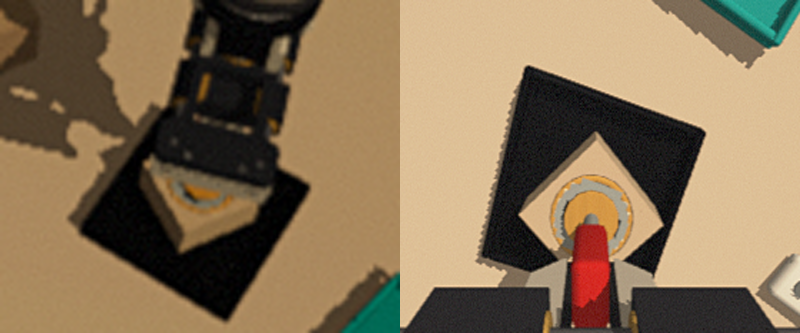

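Request:
step_arm(
  series=[
    [0,0,0,-0.1,0],
    [0,0,0,-0.1,0],
    [0,0,0,-0.1,0],
    [0,0,0,-0.1,0],
    [0,0,0,-0.1,0],
    [0,0,0,-0.06,0],
    [0,0,0,-0.04,0],
    [0,0,0,0,0],
    [0,0,0,0,0],
  ],
)

```text
time: 24.8
tool_pos: [0.5227, 0.2467, 0.1136]
tool_rot: [3.141, 0.0, 2.189]
contact_force: [0.3, 0.5, -5.6]
opening: 0.0151
```

Request:
step_arm(
  series=[
    [0,0,0,-0.03,0],
    [0,0,0,-0.03,0],
    [0,0,0,0,0],
  ],
)

```text
time: 25.1
tool_pos: [0.5225, 0.2467, 0.1119]
tool_rot: [-3.142, -0.0, 2.189]
contact_force: [-0.2, -0.1, -5.4]
opening: 0.0157
```

Request:
step_arm(
  series=[
    [0,0,0,-0.03,0],
    [0,0,0,-0.03,0],
    [0,0,0,0,0],
  ],
)

```text
time: 25.4
tool_pos: [0.5225, 0.2467, 0.1104]
tool_rot: [-3.141, -0.0, 2.189]
contact_force: [-0.5, 0.2, -6.5]
opening: 0.0156
```

Request:
step_arm(
  series=[
    [0,0,0,-0.02,0],
    [0,0,0,0,0],
  ],
)

```text
time: 25.6
tool_pos: [0.5227, 0.2468, 0.1103]
tool_rot: [3.141, 0.0, 2.189]
contact_force: [0.3, 0.5, -4.1]
opening: 0.0158
```

Request:
step_arm(
  series=[
    [0,0,0,-0.02,0],
    [0,0,0,0,0],
  ],
)

```text
time: 25.8
tool_pos: [0.5229, 0.2468, 0.1101]
tool_rot: [3.141, 0.0, 2.189]
contact_force: [-1.5, 0.1, -0.4]
opening: 0.0156
```

Request:
step_arm(
  series=[
    [0,0,0,-0.02,0],
    [0,0,0,0,0],
  ],
)

```text
time: 26.0
tool_pos: [0.5228, 0.2468, 0.1093]
tool_rot: [3.141, 0.0, 2.189]
contact_force: [-0.2, 0.4, 0.6]
opening: 0.0156
```

Request:
step_arm(
  series=[
    [0,0,0,-0.02,0],
    [0,0,0,0,0],
  ],
)

```text
time: 26.2
tool_pos: [0.5228, 0.2468, 0.1087]
tool_rot: [3.141, 0.0, 2.189]
contact_force: [-1.3, -0.6, 0.4]
opening: 0.0157
```

Request:
step_arm(
  series=[
    [0,0,0,-0.01,0],
    [0,0,0,0,0],
  ],
)

```text
time: 26.4
tool_pos: [0.5229, 0.2468, 0.1087]
tool_rot: [3.141, 0.0, 2.189]
contact_force: [-0.7, -0.5, 2.6]
opening: 0.0155
```

Request:
step_arm(
  series=[
    [0,0,0,-0.01,0],
    [0,0,0,0,0],
    [0,0,0,0,0],
  ],
)

```text
time: 26.7
tool_pos: [0.5229, 0.2468, 0.1086]
tool_rot: [3.141, 0.0, 2.189]
contact_force: [-0.9, -0.6, 4.7]
opening: 0.015
```

Request:
step_arm(
  series=[
    [0.2,0,0,0,0],
    [0.25,0,0,0,0],
    [0.4,0,0,0,0],
    [0.5,0,0,0,0],
    [0.5,0,0,0,0],
    [0.5,0,0,0,0],
    [0.5,0,0,0.2,0],
    [0.5,0,0,0.5,0],
    [0.5,0,0,0.5,0],
    [0.5,0,0,0.5,0],
    [0.5,0,0,0.5,0],
    [0.5,0,0,0.5,0],
  ],
)

```text
time: 27.9
tool_pos: [0.5227, 0.2468, 0.1771]
tool_rot: [3.141, 0.0, 2.189]
contact_force: [1.1, 0.2, -0.2]
opening: 0.0462
```

Request:
step_arm(
  series=[
    [0.5,0,0,0.6,0],
    [0.5,0,0,0.6,0],
    [0.5,0,0,0.6,0],
    [0.5,-0.3,-0.5,0.6,0],
    [0.5,-0.5,-0.8,0.6,0],
    [0.5,-0.5,-0.8,0.3,0],
    [0.5,-0.5,-0.8,0,0],
    [0.5,-0.5,-0.8,0,0],
    [0.5,-0.5,-0.8,0,0],
    [0.5,-0.3,-0.5,0,0],
    [0.5,0,0,0,0],
    [0.5,0,0,0,0],
  ],
)

```text
time: 29.1
tool_pos: [0.4456, 0.1219, 0.2585]
tool_rot: [3.14, 0.0, 2.189]
contact_force: [-0.7, 0.4, -1.0]
opening: 0.0454
```

```bash
python3 - <<'E'
from m import *
s=sensors.observe(); print(s['time'],s['tool_pos'],s['contact_force'])
for n in['scene','top']:d=grab(n,n+'11')
x=load('scene11')['pixels'][170:270,270:390]; t=load('top11')['pixels'][190:270,150:246]
cv2.imwrite('pics/c11.png',np.hstack([cv2.resize(x,(400,333),interpolation=2),cv2.resize(t,(400,333),interpolation=2)]))
from scipy.optimize import least_squares
for n in['top11','scene11']:
    P=cloud(load(n))
    m=(np.abs(P[...,2]-.041)<.006)&(np.hypot(P[...,0]-.5225,P[...,1]-.246)<.05);p=P[m]
    print(n,m.sum(),np.median(p[:,2]),cv2.minAreaRect((p[:,:2]*1000).astype(np.float32)))
    A=np.c_[p[:,:2]-[.5225,.246],np.ones(len(p))];f=least_squares(lambda t:A@t-p[:,2],[0,0,.04],loss='soft_l1',f_scale=.001);print(f.x)
    m=(P[...,2]>.09)&(np.hypot(P[...,0]-.5225,P[...,1]-.246)<.05);print('handle',m.sum(),P[m].mean(0) if m.any() else '', P[m][:,2].max() if m.any() else '')
E
```

```text
29.1 [0.44559159 0.12194761 0.25851853] [-0.71056234  0.35581218 -1.04278773]
top11 426 0.041336922106502305 ((523.5696411132812, 248.1278076171875), (64.36128234863281, 63.819190979003906), 76.61940002441406)
[-0.00897574 -0.01279636  0.04147021]
handle 115 [0.52030662 0.24139021 0.15695883] 0.3770921360120649
scene11 500 0.039726761307396274 ((526.68310546875, 244.34866333007812), (66.1651840209961, 65.17267608642578), 76.59854125976562)
[-0.01241881 -0.00264337  0.03998322]
handle 196 [0.52548304 0.24041088 0.15727036] 0.3762134195810819
```

View pics/c11.png

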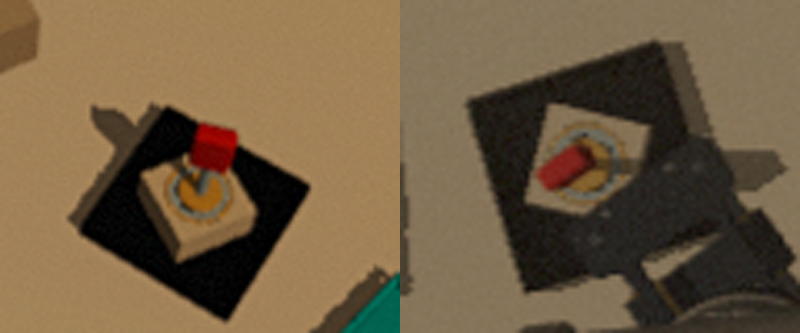

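View pics/scene11.png

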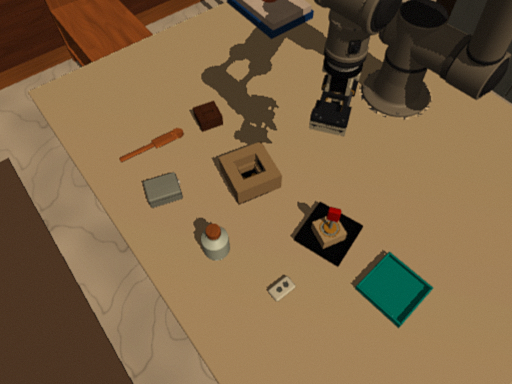

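The plug stands level in the tray about 2 mm off centre, with its face at about 0.040 m. The rod stands in it, the robot is clear, and the bystanders are where they were. I'll hand in.

```bash
python3 -c "
from cell import hand_in; print(hand_in())"
```

```text
the job is handed in; nothing more can be done
None
```

I drew the plug out with the puller rod, stood it in the black catchall with the rod still standing in it, and handed in at about 29 s of the 72 s allowed.

- **Taking the rod and fitting the foot:** I gripped the rod across its 16 mm handle and lifted it straight out of the holder. The foot went into the slot (about 17° from world x) without resistance, until the shoulder touched the face at about 6 N.
- **Locking:** The rod turned freely for about 71° clockwise until it met the stop. The torque there rose to about 0.19 N m, and I eased it slightly before lifting.
- **Drawing and placing:** The plug came straight up with about 9 N. I set it down in small steps, let the shoulder rest at about 6 N, and opened the fingers clear of everything.

**Last checks:**
- **Plug:** its face was at 0.040–0.041 m, which puts the underside on the tray floor. It was about 2–3 mm from the tray's centre, and its tilt measured about 0.015 rad or less.
- **Rod:** it looked upright and seated in the pictures, but I did not measure its tilt or depth. The depth reading I tried for the handle also picked up the gripper, so I set it aside.
- **Other things on the slab:** the trinket box, diffuser, remote and shoehorn looked unmoved. I judged this by eye only.
- **Disagreement between cameras:** they differed from each other by about 2–4 mm throughout, so I used offsets measured in the wrist camera alone for the insertion.

No check failed.

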